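Switch off the slide dryer and unclip its cassette

ROBOT

A 6-joint arm with a two-finger parallel gripper is mounted at the origin on a cart in front of the work surface, level with it; the furniture and walls round the work are solid. World frame = base frame: x ahead of the robot, y to its left, z up, the work surface at z = 0. Lengths are in mm, angles in rad, forces in N, time in s.
With the tool pointing down it reaches from about 375 to 900 mm from the base axis. Payload 3.1 kg.
Tool frame: the origin (TCP) lies on the mounting face of the last link; the fingertips stand 173 mm ahead of it and the grasp point (between the pads) lies robot.tcp_to_grasp ahead of it (robot.tcp_to_grasp is the distance from the TCP to the grasp point, in mm); z points along the fingers, y is the direction in which the jaws open and shut (so a half turn about z gives the same grasp; the last joint's range is limited). The gripper opens to 85 mm and grips with 20 to 120 N. Pads are 22 mm wide; open, the fingers measure 114 mm over their backs; the gripper's body (76 mm by 85 mm) begins 54 mm behind the grasp point. The pads swing forward as they close: fully open they stand 13 mm farther back than shut.
Start: joints at [0.932, 0.527, 1.433, -0, 1.181, -0.178], TCP at [277.314, 560.085, 404.71] pointing down, gripper open.
Joint ranges: [-3.08, 3.08], [-0.75, 2.2], [0.22, 2.44], [-1.43, 4.57], [0, 2.65], [-2.85, 2.85]. Speed limits (rad/s): [2.79, 2.79, 3.14, 3.14, 3.14, 3.14].

INTERFACE

Orientations are given as a unit quaternion [x, y, z, w].
In Python, from bench import robot gives the robot as it stands. The module is installed in compiled form; this text tells all that it offers.
- The arm moves only by the shell command python3 -m inch 'ROWS' [FORCE]. ROWS is JSON, a list of rows, each a list of 3 entries, a list of its own where there are three numbers: the closure in counts, from 0 (fully open) to 255 (shut), then the shift along the tool's x, y, z in cm, then the turn about the tool's z in degrees. In form: [[grip, [x, y, z], spin], ...]. A call has 1 to 5 rows; each row is the pose to reach, as a shift and turn from the pose commanded when the call began, along the tool's axes at that moment; what a row does not reach only later rows make up. A row lasts 1/12 s, in which the tool goes at most 41.7 mm and 7.16 degrees, less where a joint would pass 70% of its speed; a pose out of reach is approached as far as the arm can. A call with a gripper value outside its range is refused whole. The fingers move at their own pace and stop on an object; FORCE is the grip in N (left out, the last holds). Time passes only in rows, so rows that repeat a pose let the fingers close. It gives the time, the measured TCP pose, the force and the opening at its end, in the units of the state.
- robot.get_obs(): the state, without advancing time (a new reading comes with each control period).
- robot.read_camera(name): name is "scene" or "top" or "wrist"; returns a dict with "img" (480x640x3 uint8, red, green, blue), "camera_matrix" (3x3 intrinsics, pixels), "camera_from_world" (4x4, takes a point from world to camera coordinates). Camera axes: x right, y down, z forward; pixel columns grow to the right and rows downward; lengths in mm; the calibration is good to about 2 mm. A picture is of the moment at which its call begins. There is no depth.
- robot.job_done(): hands the job in, once; it reports no verdict.
The state is a dict: "time": time; "joint_pos": joint angles; "joint_velocities": joint speeds; "joint_torque": joint torques, N m; "tcp_pos": TCP position; "tool_rot": TCP orientation; "force": force on the tool from outside, world axes, zero at the start; "moment": the same for the moment, N m; "width": opening from 0.0 (shut) to 1.0 (fully open).
Only numpy, scipy, OpenCV 4.12 (cv2) and the standard library are available. Lean on these libraries where they do the work, as an engineer would, in place of code of your own. Each camera call takes 0.05 s, during which the arm holds its last target. There are 200 camera calls.

TASK

The slides in the bench dryer are dry: turn the dryer's heat knob anticlockwise all the way to its off stop, then pinch the two side catches of the slide cassette together and lift the cassette straight up out of the well. Finish still holding it by the pinched catches, level and at rest, over the dryer and about 6 cm above the dryer's top. Leave the specimen cups, the tube rack and the timer beside it where they are.

Things in the scene. Friction and masses are not known exactly. Their poses are not given: they have to be found in the camera images.
- dryer: Bench slide dryer, light box fixed to the worktop, 174 (x) x 214 (y) x 72 mm high. Origin: centre of its underside, on the worktop; x from its front to its back, y to its left, z up. In its flat top a well 93 (x) x 60 mm (y), 44 mm deep, centred at y = +40 mm; at the middle of each long side a steel keeper plate, 2.5 mm proud of the top, 34 mm long, reaches 4.5 mm over the well.
- heat_knob (a joint): Heat knob on the dryer's top, on the black panel at the right of the well: turning angle in rad, 0 = off, hard stop at the anticlockwise end (seen from above); grows clockwise up to 4.71. Starts between 0.8 and 1.5. It stays where it is left; it takes 0.04 N m to turn.
- heat_knob_grip (a point): Point on the axis of the heat knob, 91 mm above the worktop. The knob is a round grey fluted cylinder, 36 mm in diameter (41 mm skirt in its lowest 4 mm), standing from 73 mm to 99 mm above the worktop, with a white pointer line on its top; axis vertical.
- cassette: Loose grey plastic slide cassette, 90 (x) x 58 (y) x 54 mm high, six glass slides on edge, about 0.18 kg. Origin: centre of its underside; axes as the dryer's. It sits in the well with 1 mm play, underside 28 mm above the worktop, its catches hooked under the keeper plates: it cannot be lifted until both are pinched.
- catch_left (a joint): Sprung catch leg on the cassette's left (+y) side, hinged at its foot: inward turn in rad; 0 = relaxed, hooked under its keeper; 0.15 = fully pinched (stop). It clears the keeper above about 0.11 and springs back by itself. Full travel takes about 5 N on the thumb pad, which moves 10 mm inward.
- catch_right (a joint): The same for the mirror-image catch on the cassette's right (-y) side; inward turn in rad, 0 relaxed to 0.15 pinched fully home.
- catch_left_pad (a point): Middle of the outer face of the left thumb pad, 94 mm above the worktop when seated, 29 mm left of the cassette's middle (19 mm when pinched). Pad 24 mm wide (x), 28 mm high, from 80 to 108 mm above the worktop, flared by 0.15 rad, upright when pinched; over both pads 63 mm at the top relaxed, 38 mm pinched. The space outside the pads above the dryer's top is free.
- catch_right_pad (a point): The same point on the right catch's thumb pad, 29 mm to the right of the cassette's middle.
- cup_0: Specimen cup with a yellow screw lid, 62 mm in diameter, 70 mm high, loose on the worktop to the right of the dryer; origin at the centre of its underside. Not to be disturbed.
- cup_1: Specimen cup with a white screw lid, same size, loose beside the other. Not to be disturbed.
- timer: Small white bench timer, 72 x 64 x 20 mm, loose on the worktop in front of the dryer; origin at the centre of its underside. Not to be disturbed.
- tube_rack: White rack of sample tubes, 205 x 23 mm, 100 mm high over the tubes, loose on the worktop along the left side of the dryer; origin at the centre of its underside. Not to be disturbed.

How it is judged (in metres and radians):
On the way, in this order (a step that is already met when the one before it is completed fails the run):
1. the heat knob is at its off stop while the cassette is still seated (value of joint heat_knob below 0.08 rad and z of cassette in the frame of dryer below 0.032 m), for 0.2 s.
2. both catches are pinched in by the fingers while the cassette is still in the well (value of joint each of catch_left, catch_right above 0.1 rad and contact force between the fingers and cassette above 1 N and z of cassette in the frame of dryer below 0.04 m), for 0.1 s.
At the end, for the whole second after the job is handed in: Knob within 0.08 rad of its off stop; cassette hanging from the fingers by both pinched catches (over 0.1 rad), underside over 30 mm above the dryer's top, level within 0.2 rad, under 0.03 m/s, within about 80 mm of straight above its well, touching nothing of the dryer (value of joint heat_knob below 0.08 rad and value of joint each of catch_left, catch_right above 0.1 rad and contact force between the fingers and cassette above 2 N and contact force between cassette and dryer below 0.05 N and z of cassette in the frame of dryer above 0.102 m and x of cassette in the frame of dryer between -0.08 and 0.08 m and y of cassette in the frame of dryer between -0.06 and 0.12 m and angle between cassette's own z axis and vertical below 0.2 rad and linear speed of cassette below 0.03 m/s); the arm keeps its last pose, push and grip.
It fails at once if the cassette is lifted while the heat is still on (value of joint heat_knob above 0.15 rad and z of cassette in the frame of dryer above 0.045 m).
It fails at once if the cassette is tipped so that slides could fall out (angle between cassette's own z axis and vertical above 0.5 rad).
It fails at once if a specimen cup, the tube rack or the timer is disturbed (distance of any of cup_0, cup_1, timer, tube_rack from where it was at the start of the episode above 0.02 m).
It also fails if it takes over 48 s, if anything falls off the work surface, if the arm or the gripper's body presses on something with over 40 N, if the wrist force passes 120 N, or if a joint passes its speed limit or range.

## Working session

There is one attempt and no reset: what is moved stays moved. The work goes in short steps, Python scripts to look and compute and a shell command to move; the robot and the scene stay as the last step left them, time stands still between calls to the robot, and variables do not carry over. Pictures are saved under pics/ and viewed, about 8 in all and at most 12, crops included, and the job is handed in when it is done.

```bash
mkdir -p pics; cat > h.py <<'E'
import numpy as np, cv2
from bench import robot
def cam(n,save=None):
    d=robot.read_camera(n); im=d["img"][:,:,::-1].copy()
    if save: cv2.imwrite("pics/"+save,im)
    return im,np.array(d["camera_matrix"]),np.array(d["camera_from_world"])
def cast(K,T,uv,z):
    R,t=T[:3,:3],T[:3,3]; c=-R.T@t; r=R.T@np.linalg.solve(K,[uv[0],uv[1],1]); return c+r*(z-c[2])/r[2]
def proj(K,T,p):
    q=K@(T[:3,:3]@np.array(p)+T[:3,3]); return q[:2]/q[2]
E
python3 - <<'E'
from h import *
print(robot.get_obs(),robot.tcp_to_grasp)
a=cam("top","top0.png");b=cam("scene","scene0.png")
print(a[1],a[2],b[1],b[2])
E
```

```text
{'time': 0.0, 'joint_pos': array([ 9.32519927e-01,  5.28465135e-01,  1.43389642e+00,  1.75636794e-05,
        1.18138595e+00, -1.78499715e-01]), 'joint_velocities': array([-0.00048437,  0.00112393, -0.00043124, -0.00194186, -0.00052504,
       -0.00052796]), 'joint_torque': array([-2.53210999e-07, -4.42359817e+01, -1.78021163e+01, -3.18624980e-04,
        8.47757474e-03,  1.12641357e-05]), 'tcp_pos': array([277.10779678, 559.83071987, 403.73571444]), 'tool_rot': array([ 2.27871927e-01,  9.73690518e-01, -9.85591854e-04, -4.35329913e-04]), 'force': array([-0.14940238,  0.88173638, -0.37167011]), 'moment': array([ 0.02996128,  0.05334186, -0.04638662]), 'width': 0.9996627835179401} 154.70000000000002
[[481.42560472   0.         314.96998262]
 [  0.         481.42560472 234.57138548]
 [  0.           0.           1.        ]] [[ 5.89930283e-03 -9.99694923e-01  2.39845811e-02  3.29843852e+01]
 [-9.98515137e-01 -7.18787151e-03 -5.39986702e-02  5.60241994e+02]
 [ 5.41545945e-02 -2.36304128e-02 -9.98252916e-01  8.89343278e+02]
 [ 0.00000000e+00  0.00000000e+00  0.00000000e+00  1.00000000e+00]] [[530.67049744   0.         322.0799976 ]
 [  0.         530.67049744 242.08302332]
 [  0.           0.           1.        ]] [[ 6.25887861e-01 -7.79684898e-01 -1.88638422e-02 -3.21057630e+02]
 [-5.05166232e-01 -3.86854630e-01 -7.71460027e-01  3.62473088e+02]
 [ 5.94198168e-01  4.92376842e-01 -6.35998099e-01  7.43344405e+02]
 [ 0.00000000e+00  0.00000000e+00  0.00000000e+00  1.00000000e+00]]
```

View pics/top0.png

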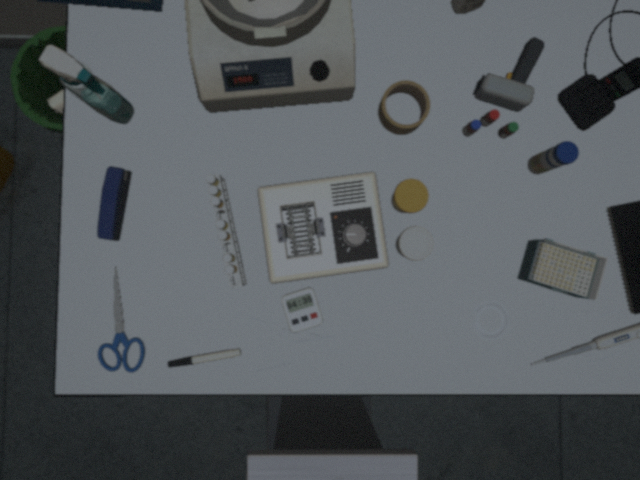

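View pics/scene0.png

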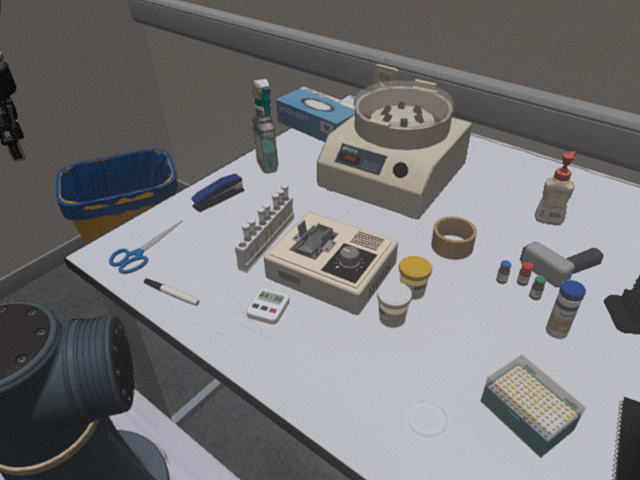

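The top view shows the dryer with corners near (259,188), (376,172), (387,267) and (270,282). The knob is near (355,235), the cassette near (300,230), the cups near (410,195) and (413,243), the timer near (302,310), and the rack runs along x≈230.

```bash
python3 - <<'E'
from h import *
im,K,T=cam("top")
for n,uv,z in [("c1",(259,188),72),("c2",(375,172),72),("c3",(387,267),72),("c4",(270,282),72),("knob",(355,235),99),("padL",(282,232),100),("padR",(319,227),100),("cupY",(410,195),70),("cupW",(413,243),70),("rack1",(216,180),100),("rack2",(238,283),100)]: print(n,cast(K,T,uv,z).round(0))
g=cv2.resize(im[165:290,200:440],None,fx=3.3,fy=3.3,interpolation=cv2.INTER_CUBIC); cv2.imwrite("pics/crop.png",g)
from scipy.spatial.transform import Rotation as R
print(R.from_quat(robot.get_obs()["tool_rot"]).as_matrix().round(3))
E
```

```text
c1 [638. 137.  72.]
c2 [669. -68.  72.]
c3 [501. -89.  72.]
c4 [473. 116.  72.]
knob [555. -30.  99.]
padL [559.  95. 100.]
padR [568.  32. 100.]
cupY [ 629. -131.   70.]
cupW [ 543. -136.   70.]
rack1 [647. 208. 100.]
rack2 [473. 168. 100.]
[[-0.896  0.444 -0.001]
 [ 0.444  0.896 -0.001]
 [ 0.    -0.002 -1.   ]]
```

View pics/crop.png

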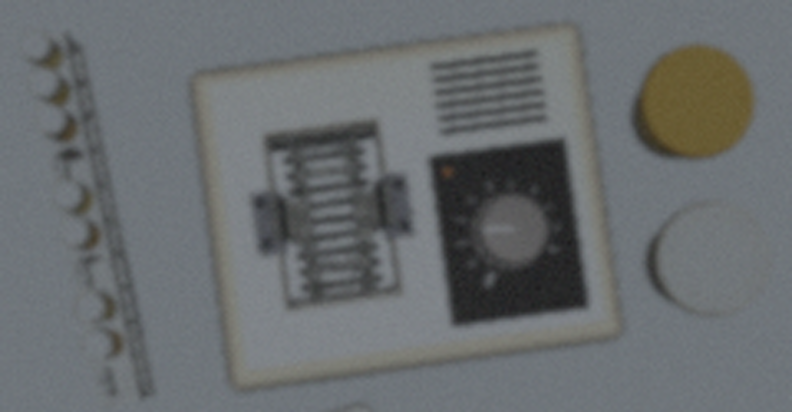

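The crop shows the pointer facing left and the off tick at the lower left, so the turn is about 1 rad anticlockwise. The dryer yaw is about +7.9°, the knob is at about (555,-30) and the cassette at about (564,64). I'm moving to hover over the knob.

```bash
M="python3 -m inch"
for i in 1 2 3 4; do :; done
python3 -m inch '[[0,[-3.2,-2.5,0],0],[0,[-6.4,-5,0],0],[0,[-9.6,-7.5,0],0],[0,[-12.8,-10.1,0],0]]' >/dev/null
python3 -m inch '[[0,[-3.2,-2.5,0],0],[0,[-6.4,-5,0],0],[0,[-9.6,-7.5,0],0],[0,[-12.8,-10.1,0],0]]' >/dev/null
python3 -m inch '[[0,[-3.2,-2.5,0],0],[0,[-6.4,-5,0],0],[0,[-9.6,-7.5,0],0],[0,[-12.8,-10.1,0],0]]' >/dev/null
python3 -m inch '[[0,[-3.2,-2.5,0],0],[0,[-6.4,-5,0],0],[0,[-9.6,-7.5,0],0],[0,[-12.7,-10.2,0],0]]' 
python3 -m inch '[[0,[0,0,0],6.5],[0,[0,0,0],13],[0,[0,0,0],19],[0,[0,0,0],25]]'
python3 -m inch '[[0,[0,0,0],6.5],[0,[0,0,0],13],[0,[0,0,0],19],[0,[0,0,0],25],[0,[0,0,0],25]]'
python3 - <<'E'
from h import *
im,K,T=cam("wrist","w1.png")
for p in [(555,-30,99),(564,64,108)]: print(proj(K,T,p))
print(robot.get_obs()["joint_pos"])
E
```

```text
time: 1.48
tcp_pos: [556.1, -31.6, 404.6]
tool_rot: [0.228, 0.974, 0.0, -0.0]
force: [0.8, 0.2, -0.2]
width: 1.002
time: 1.82
tcp_pos: [555.5, -30.2, 404.3]
tool_rot: [0.436, 0.9, -0.0, -0.001]
force: [0.6, 0.4, 0.3]
width: 0.993
time: 2.23
tcp_pos: [555.4, -29.6, 404.5]
tool_rot: [0.619, 0.786, -0.0, -0.0]
force: [-0.1, -0.2, -0.5]
width: 1.001
[318.9078375  230.97216445]
[365.40212189 103.31899995]
[-2.54167105e-01  4.35340285e-01  1.60698262e+00 -1.98602682e-05
  1.09988537e+00 -4.94605452e-01]
```

View pics/w1.png

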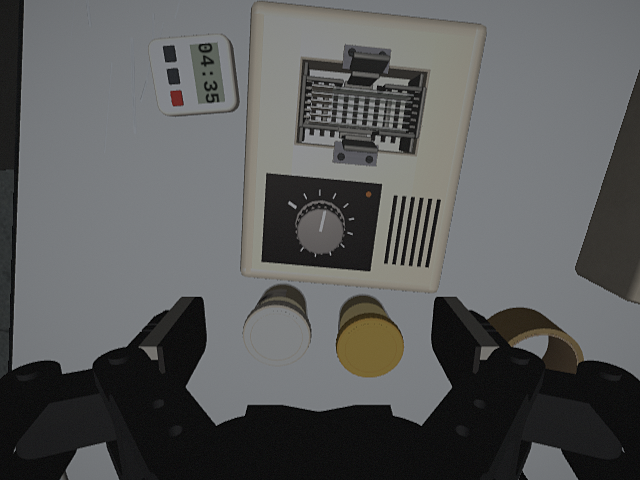

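The wrist view shows the knob top at about (320,231), which matches the prediction of (319,231). The off tick is at (292,205), about 58° anticlockwise from the pointer. I'm descending to grip the knob.

```bash
python3 - <<'E'
from h import *
im,K,T=cam("wrist")
for uv in [(304,57),(427,70),(418,155),(295,146)]: print(cast(K,T,uv,74).round(1))
for uv in [(320,231)]: print(cast(K,T,uv,99).round(1))
for uv in [(344,48),(391,51),(335,159),(378,165)]: print("keeper",cast(K,T,uv,74.5).round(1))
E
python3 -m inch '[[75,[0,0,3],0],[75,[0,0,6],0],[75,[0,0,9],0],[75,[0,0,12],0],[75,[0,0,12],0]]' 25
python3 -m inch '[[75,[0,0,1.5],0],[75,[0,0,3.2],0],[75,[0,0,3.2],0]]'
python3 -m inch '[[140,[0,0,0],0],[200,[0,0,0],0],[255,[0,0,0],0],[255,[0,0,0],0],[255,[0,0,0],0]]' 25
python3 -m inch '[[255,[0,0,0],0],[255,[0,0,0],0]]'
```

```text
[515.1  87.6  74. ]
[604.4 100.4  74. ]
[616.5  40.9  74. ]
[522.7  24.9  74. ]
[555.9 -29.8  99. ]
keeper [541.7 100.1  74.5]
keeper [575.2 106.2  74.5]
keeper [554.9  22.8  74.5]
keeper [588.5  26.3  74.5]
time: 2.75
tcp_pos: [553.4, -29.2, 279.6]
tool_rot: [0.617, 0.787, -0.002, -0.005]
force: [-0.6, 1.4, -0.2]
width: 0.706
time: 3.0
tcp_pos: [555.1, -29.5, 251.5]
tool_rot: [0.617, 0.787, -0.001, -0.002]
force: [-0.8, -0.1, -0.3]
width: 0.705
time: 3.42
tcp_pos: [555.9, -29.7, 254.3]
tool_rot: [0.618, 0.786, 0.0, 0.001]
force: [-2.4, -0.3, 6.2]
width: 0.406
time: 3.58
tcp_pos: [555.9, -29.7, 254.3]
tool_rot: [0.618, 0.786, 0.0, 0.001]
force: [-1.9, -0.0, 7.0]
width: 0.41
```

```bash
python3 -m inch '[[255,[0,0,-0.2],-6],[255,[0,0,-0.2],-12],[255,[0,0,-0.2],-18],[255,[0,0,-0.2],-24],[255,[0,0,-0.2],-30]]'
python3 -m inch '[[255,[0,0,0],-6],[255,[0,0,0],-12],[255,[0,0,0],-18],[255,[0,0,0],-22],[255,[0,0,0],-22]]'
python3 -c "
from h import *;print(robot.get_obs()['moment'])"
python3 -m inch '[[255,[0,0,0],-3],[255,[0,0,0],-6],[255,[0,0,0],-6]]'
python3 -c "
from h import *;print(robot.get_obs()['moment'])"
python3 -m inch '[[255,[0,0,0],-3],[255,[0,0,0],-6],[255,[0,0,0],-6]]'
python3 -c "
from h import *;o=robot.get_obs();print(o['moment'],o['joint_pos'])"
```

```text
time: 4.0
tcp_pos: [555.5, -30.1, 254.5]
tool_rot: [0.391, 0.92, -0.0, 0.0]
force: [-0.4, -2.1, -3.8]
width: 0.407
time: 4.42
tcp_pos: [555.2, -30.5, 254.5]
tool_rot: [0.21, 0.978, -0.001, -0.0]
force: [-1.9, -5.5, -3.9]
width: 0.407
[-0.82024762  0.20594599  0.03464579]
time: 4.67
tcp_pos: [555.2, -30.6, 254.5]
tool_rot: [0.159, 0.987, -0.001, -0.0]
force: [-1.7, -6.0, -2.9]
width: 0.404
[-0.8976381   0.18196997  0.07722503]
time: 4.92
tcp_pos: [555.2, -30.8, 254.5]
tool_rot: [0.107, 0.994, -0.001, -0.001]
force: [-1.3, -5.0, -4.3]
width: 0.407
[-1.01467294  0.23314631  0.06727947] [-0.25576995  0.65500128  1.72755823 -0.00361134  0.75969652 -1.61003814]
```

```bash
for k in 1; do
python3 -m inch '[[255,[0,0,0],-3],[255,[0,0,0],-6],[255,[0,0,0],-6]]' | grep rot
python3 -c "
from h import *;print(robot.get_obs()['moment'])"
python3 -m inch '[[255,[0,0,0],-3],[255,[0,0,0],-6],[255,[0,0,0],-6]]'| grep rot
python3 -c "
from h import *;o=robot.get_obs();print(o['moment'],o['force'])"
python3 -c "
from h import *;cam('wrist','w2.png');cam('scene','s2.png')"
done
```

```text
tool_rot: [0.055, 0.999, -0.001, -0.002]
[-1.15589372  0.62364367  0.00803413]
tool_rot: [0.002, 1.0, -0.001, -0.004]
[-1.54623366  1.12931095 -0.02206436] [-6.86773558 -9.17043868  0.38267291]
```

View pics/w2.png

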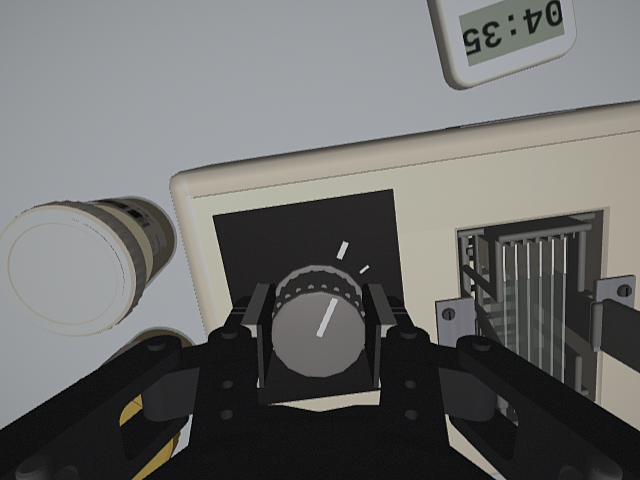

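The pointer, (320,335) to (335,300), appears to line up with the bold off tick at (343,250). I'll check the angle numerically.

```bash
python3 - <<'E'
from h import *
im,K,T=cam("wrist")
a=lambda v:np.degrees(np.arctan2(v[1],v[0]))
hsv=im.copy(); g=cv2.cvtColor(im,cv2.COLOR_BGR2GRAY)
c=np.array([555.5,-30,0])
for nm,(x0,y0,x1,y1),z in [("ptr",(300,292,350,345),99),("off",(332,235,352,262),73)]:
    m=(g[y0:y1,x0:x1]>175 if nm=="ptr" else g[y0:y1,x0:x1]>150).astype(np.uint8)
    ys,xs=np.nonzero(m); p=np.array([cast(K,T,(x+x0,y+y0),z) for x,y in zip(xs,ys)])
    mu=p.mean(0); d=np.linalg.svd(p-mu)[2][0]; d*=np.sign(d@(mu-[c[0],c[1],z]))
    print(nm,len(p),mu.round(1),"line dir",a(d).round(1),"radial",a(mu-c).round(1))
E
```

```text
ptr 224 [547.9 -27.1  99. ] line dir 158.3 radial 158.8
off 93 [530.5 -20.2  73. ] line dir 158.0 radial 158.5
```

The knob is at off, with pointer and tick within 0.5°. Next I release it, rise, and move over the cassette.

```bash
python3 -m inch '[[200,[0,0,0],0],[75,[0,0,0],0],[75,[0,0,0],0],[75,[0,0,-1],0],[75,[0,0,-3],0]]'
python3 -m inch '[[75,[0,0,-3],0],[0,[0,0,-6],0],[0,[0,0,-9],0],[0,[0,0,-9],0]]' |grep pos
python3 -m inch '[[0,[-0.3,3,0],-3],[0,[-0.6,6,0],-6],[0,[-1,9.4,0],-8],[0,[-1,9.4,0],-8],[0,[-1,9.4,0],-8]]'
python3 - <<'E'
from h import *
from scipy.spatial.transform import Rotation as R
im,K,T=cam("wrist","w3.png")
print(R.from_quat(robot.get_obs()["tool_rot"]).as_matrix().round(3),robot.get_obs()["tcp_pos"])
for p in [(555.5,-30,99),(565,63.7,72)]: print(proj(K,T,p))
E
```

```text
time: 5.98
tcp_pos: [555.0, -29.2, 283.9]
tool_rot: [0.003, 1.0, 0.001, -0.002]
force: [-0.1, -0.4, 0.7]
width: 0.703
tcp_pos: [557.6, -29.4, 381.9]
time: 6.73
tcp_pos: [565.9, 66.3, 375.1]
tool_rot: [-0.068, 0.998, -0.0, 0.0]
force: [-1.1, -0.4, 0.3]
width: 0.998
[[-0.991 -0.135  0.001]
 [-0.135  0.991 -0.   ]
 [-0.    -0.    -1.   ]] [565.95580798  65.14038347 375.00569185]
[172.57524372 204.84697388]
[313.10003688 228.1163481 ]
```

View pics/w3.png

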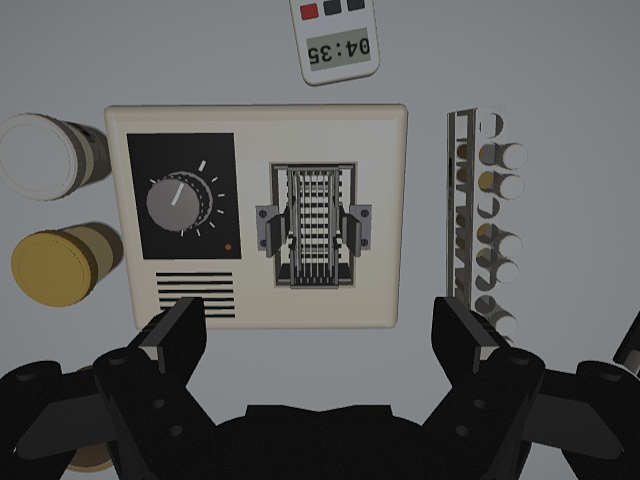

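The view is square to the dryer. The well corners (272,163), (356,163), (355,287) and (275,288) put the centre at (314.5,225), 1–2 mm from the prediction. The knob pointer is still on the off tick. I'm descending with the jaws open, then pinching.

```bash
python3 -m inch '[[0,[0.26,-0.05,2.5],0],[0,[0.26,-0.05,5],0],[0,[0.26,-0.05,7.5],0],[0,[0.26,-0.05,9],0],[0,[0.26,-0.05,9],0]]'
python3 -m inch '[[0,[0,0,1],0],[0,[0,0,2],0],[0,[0,0,3.1],0],[0,[0,0,3.1],0],[0,[0,0,3.1],0]]'
python3 -c "
from h import *;cam('scene','s4.png')
im,_,_=cam('scene');cv2.imwrite('pics/s4c.png',cv2.resize(im[180:320,220:440],None,fx=3,fy=3))"
```

```text
time: 7.2
tcp_pos: [562.3, 62.2, 281.5]
tool_rot: [-0.066, 0.998, 0.0, -0.004]
force: [0.3, -0.0, 0.2]
width: 1.003
time: 7.62
tcp_pos: [563.5, 63.4, 253.3]
tool_rot: [-0.067, 0.998, 0.0, -0.001]
force: [0.3, 0.2, 0.2]
width: 0.998
```

View pics/s4c.png

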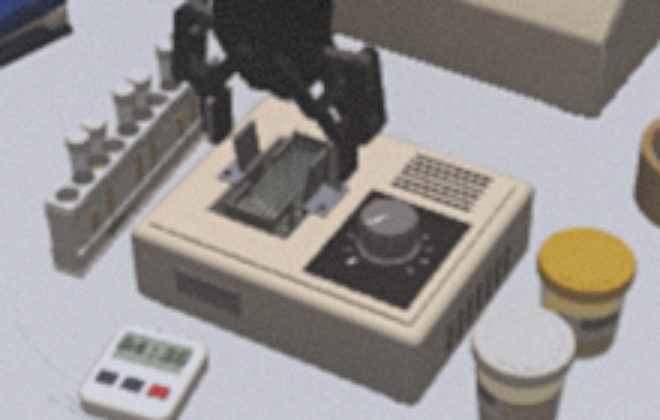

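The fingers straddle the two thumb pads: left finger at (218,135) against its pad at (247,145), right finger at (345,165) against its pad at (320,165). I'm closing now.

```bash
python3 -m inch '[[60,[0,0,0],0],[120,[0,0,0],0],[160,[0,0,0],0],[255,[0,0,0],0],[255,[0,0,0],0]]' 30
python3 -m inch '[[255,[0,0,0],0],[255,[0,0,0],0],[255,[0,0,0],0],[255,[0,0,0],0]]'
python3 -c "
from h import *;print(robot.get_obs()['moment']);cam('wrist','w5.png')"
```

```text
time: 8.13
tcp_pos: [564.1, 63.1, 255.0]
tool_rot: [-0.067, 0.998, -0.001, 0.001]
force: [-1.8, -2.7, 7.3]
width: 0.425
time: 8.47
tcp_pos: [564.1, 63.1, 255.0]
tool_rot: [-0.067, 0.998, -0.001, 0.001]
force: [-0.0, -2.1, 7.3]
width: 0.419
[-0.28389366  0.1092287   0.09423258]
```

View pics/w5.png

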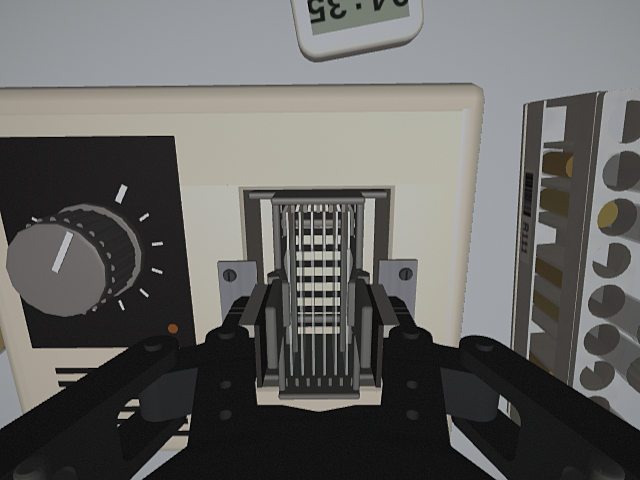

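Both catches are pinched evenly at a width of about 36–37 mm, and the fingers sit flat on the pads. I'm lifting, slowly at first.

```bash
python3 -m inch '[[255,[0,0,-0.3],0],[255,[0,0,-0.6],0],[255,[0,0,-0.9],0],[255,[0,0,-1.2],0],[255,[0,0,-1.2],0]]'
python3 -c "
from h import *;cam('wrist','w6.png')"
```

```text
time: 8.93
tcp_pos: [563.5, 63.4, 266.1]
tool_rot: [-0.067, 0.998, -0.0, -0.0]
force: [0.3, -1.2, -1.8]
width: 0.426
```

View pics/w6.png

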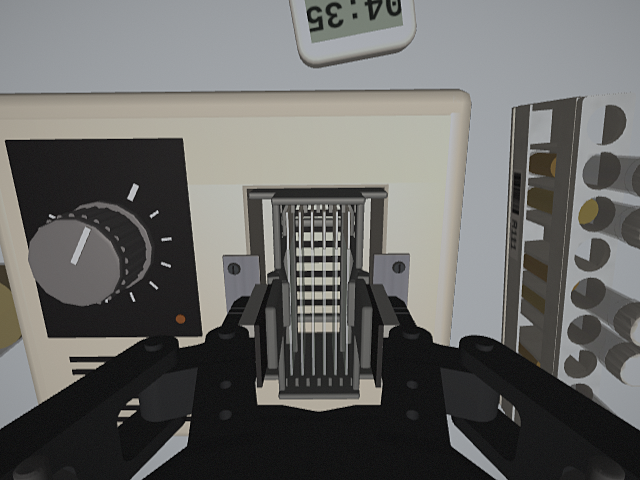

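The cassette stays fixed relative to the gripper while the dryer recedes, and the force of -1.8 N equals its weight, so it is free. I'll continue the lift.

```bash
python3 -m inch '[[255,[0,0,-0.8],0],[255,[0,0,-1.8],0],[255,[0,0,-2.8],0],[255,[0,0,-3.8],0],[255,[0,0,-4.6],0]]'
python3 -m inch '[[255,[0,0,-1],0],[255,[0,0,-2],0],[255,[0,0,-3],0],[255,[0,0,-4],0],[255,[0,0,-4.5],0]]'
python3 -m inch '[[255,[0,0,-0.1],0],[255,[0,0,-0.1],0],[255,[0,0,-0.1],0],[255,[0,0,-0.1],0],[255,[0,0,-0.1],0]]'
python3 -c "
from h import *;cam('wrist','w7.png');im,_,_=cam('scene');cv2.imwrite('pics/s7.png',cv2.resize(im[150:340,200:450],None,fx=3,fy=3))
print(robot.get_obs()['joint_velocities'].round(4))"
```

```text
time: 9.4
tcp_pos: [563.6, 63.9, 313.5]
tool_rot: [-0.066, 0.998, 0.0, 0.001]
force: [-0.3, 0.0, -2.3]
width: 0.428
time: 9.82
tcp_pos: [563.9, 63.6, 358.6]
tool_rot: [-0.067, 0.998, -0.0, 0.001]
force: [0.3, -0.1, -1.0]
width: 0.427
time: 10.23
tcp_pos: [563.4, 63.5, 357.0]
tool_rot: [-0.067, 0.998, 0.0, -0.001]
force: [-0.6, 0.5, -2.3]
width: 0.422
[-0.001  -0.0026 -0.0036  0.0007 -0.0014  0.0009]
```

View pics/s7.png

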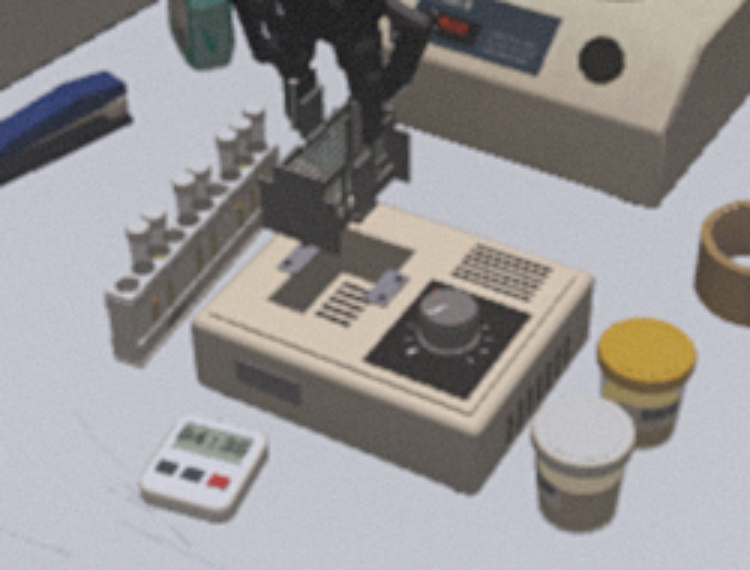

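View pics/w7.png

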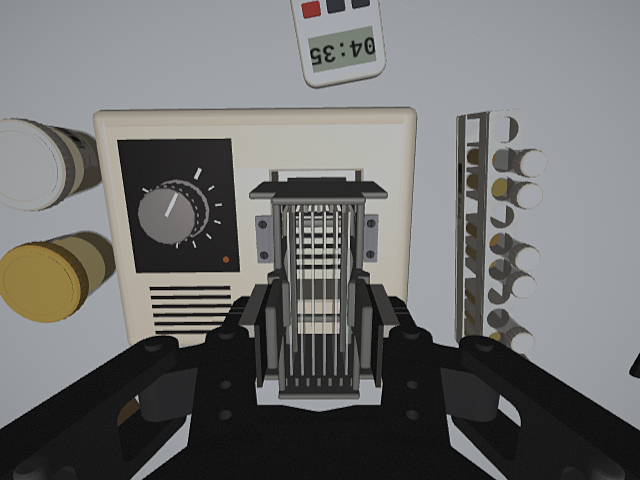

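The cassette hangs level above its well with both catches pinched. The knob pointer is on off, and the cups, rack and timer haven't moved.

```bash
python3 -c "
from bench import robot;print(robot.job_done(), robot.get_obs()['tcp_pos'],robot.get_obs()['width'])"
```

```text
the job is handed in; nothing more can be done
the job is handed in; nothing more can be done
```

The heat knob is at its off stop, and the cassette is out of the well, held by both pinched catches. The job was handed in at about 10.3 s of the 48 s limit; no verdict was reported.

**Knob:** I turned it anticlockwise until the fingers slipped on it. The pointer measured within 0.5° of the bold off tick. It still looked on that tick in the last picture.

**Cassette:** I pinched the catches with a 30 N grip and lifted the cassette straight up about 102 mm, which puts its underside about 58 mm above the dryer's top.

**Last checks:**
- The opening read 0.42, about 36 mm, so both catches look fully pinched. I judged this from the opening and the pictures, since the catch angles can't be read directly.
- The vertical force was about -2 N, close to the cassette's weight.
- The cassette hung level over its well, clear of the dryer, and the arm was at rest.
- The cups, rack and timer looked unmoved.

The fingers took a brief vertical load of about 7 N when they closed, both on the knob and on the catches. It was well under the limits, and no check failed or disagreed. My extra state reading after hand-in was refused, so nothing was measured after that point.

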